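# Put the scraper away in the push-latch tool chest

## Task

Press down on the chest's lid to release its push latch and let it spring open, lay the scraper flat inside, then swing the lid down and press it again so that it latches shut. Press only as hard as the latch needs, never slam or force the lid, and leave the brush, the jar and the clay block where they are.

Things in the scene. Friction and masses are not known exactly. Their poses are not given: they have to be found in the camera images.
- chest: fixed plywood chest, 220 (x) x 250 (y) x 100 mm high; origin: centre of its underside, on the table; x points from the low front wall (at the robot's side) to the hinge at the back. Walls 10 mm, inner floor 8 mm up; sides 100, front 76, back 84 mm high. A black catch housing inside the front wall (71 mm high) reaches 35 mm in from the front face and 47 mm to either side of the middle
- lid (a joint): lid angle, rad, about the chest's y: roughly 0 to 0.055 latched (varies), 1.65 fully open, below 0 while pressed in. A damped spring (about 4 N at the press pad when shut) swings a released lid fully open in 1 to 2 s. Its push-push latch trips some mm down, just before a firm stop: pressed to the stop and let go it releases; swung shut, pressed to the stop and let go it latches
- press_pad (a point): the place to press: on the lid's outer (upper) face at mid width, 18 mm from its front edge, 202 mm from the hinge axis; moves with the lid. How deep the click and the stop lie varies: feel for the stop, about 9 N per mm above the spring and catch (4 to 8 N, felt over the last 40 mm of closing). Pressing the lid with over 22 N is forcing it
- lid_hinge (a point): on the hinge axis at mid width, 95 mm above the table, 100 mm from the chest's origin along its x; fixed. The lid is a 220 x 224 x 10 mm board reaching 220 mm from this axis, its outer face 5 mm above the axis when shut; fully open it stands about upright, its edge 310 mm above the table
- chest_in (a point): centre of the chest's inner floor, 8 mm above the chest's origin, axes as the chest's. Mind the latch's steel striker when reaching in: a 14 mm wide tab at the lid's mid width, 180 mm from the hinge axis, standing 52 mm out of the lid's inner face (towards the robot when the lid is open)
- scraper: loose scraper lying flat, 150 mm long, 110 g or so: wooden handle 95 x 22 wide x 18 mm high, brass ferrule, square steel blade 45 x 42 x 4 mm; origin: centre of its underside, on the table; x axis along it to the blade
- scraper_grip (a point): point in the handle near the scraper's balance, 15 mm from its origin towards the handle's end and 9 mm up: the place to grip it across its width
- brush: bystander: loose brush with a dark wooden handle, lying near the scraper; x axis along it
- jar: bystander: loose closed white jar, 68 mm across, 90 mm high; origin under its centre
- clay_block: bystander: loose block of grey clay, 100 x 70 x 55 mm; origin under its centre
Things that resemble listed ones, but are neither listed nor needed, are in the scene too. What is shaped like the scraper but pink is not meant.

How it is judged:
By the outcome, as a careful person would: the job done as asked, in the order asked, and still so for the second after the job is handed in, with the robot touching nothing.
It also fails if it takes over 72 s, if anything falls off the work surface, if the arm or the gripper's body presses on something with over 40 N, if the wrist force passes 120 N, or if a joint passes its speed limit or range.

## Robot

A 6-joint arm with a two-finger parallel gripper is mounted at the origin on the work surface. World frame = base frame: x ahead of the robot, y to its left, z up, the work surface at z = 0. Lengths are in m, angles in rad, forces in N, time in s.
With the tool pointing down it reaches from about 0.325 to 0.775 m from the base axis. Payload 9.3 kg.
Tool frame: the origin (TCP) lies midway between the tips of the shut fingers; the grasp point (between the pads) lies 19 mm behind it; z points along the fingers, y is the line along which they close (so a half turn about z gives the same grasp; the last joint's range is limited). The gripper opens to 85 mm and grips with 20 to 120 N. Pads are 22 mm wide; open, the fingers measure 114 mm over their backs; the gripper's body (76 mm by 85 mm) begins 54 mm behind the grasp point. The pads swing forward as they close: fully open they stand 13 mm farther back than shut.
Start: joints at [-1.255, 0.259, 0.021, 1.334, 0, 1.418], TCP at [0.248, -0.491, 0.231] pointing down, gripper open.
Joint ranges: [-3.04, 3.04], [-0.91, 1.82], [-1.04, 1.36], [-1.92, 1.95], [-1.52, 1.45], [-3.14, 3.14]. Speed limits (rad/s): [2.22, 2.22, 2.79, 3.14, 3.14, 3.14].

## Interface

Orientations are given as a 3x3 rotation matrix whose columns are the frame's x, y, z axes.
In Python, from station import status, imaging, job gives the robot as it stands. The module is installed in compiled form; this text tells all that it offers.
- The arm moves only by the shell command python3 -m crank 'ROWS' [FORCE]. ROWS is JSON, a list of rows, each a list of 7 numbers: the finger opening in m, from 0 to 0.0854, then the shift along the tool's x, y, z in m, then the turn, a rotation vector about the tool's x, y, z in rad. A call has 1 to 12 rows; each row is the pose to reach, as a shift and turn from the pose commanded when the call began, along the tool's axes at that moment; what a row does not reach only later rows make up. A row lasts 1/12 s, in which the tool goes at most 41.7 mm and 7.16 degrees, less where a joint would pass 70% of its speed; a pose out of reach is approached as far as the arm can. A call with a gripper value outside its range is refused whole. The fingers move at their own pace and stop on an object; FORCE is the grip in N (left out, the last holds). Time passes only in rows, so rows that repeat a pose let the fingers close. It gives the time, the measured TCP pose, the force, the opening and the grip force at its end, in the units of the state.
- status.get_obs(): the state, without advancing time (a new reading comes with each control period).
- imaging.capture(name): name is "scene" or "top" or "wrist"; returns a dict with "color" (420x560x3 uint8, blue, green, red), "intrinsics" (3x3 intrinsics, pixels), "k1" (the pictures are not rectified: a ray, as slopes to the right and down, at radius r is drawn at 1 + k1 r^2 times it, then the intrinsics apply), "rvec" (rotation vector, rad) and "tvec" (3), from world to camera coordinates, as OpenCV has them. Camera axes: x right, y down, z forward; pixel columns grow to the right and rows downward; lengths in m; the calibration is good to about 2 mm. A picture is of the moment at which its call begins. There is no depth.
- job.job_done(): hands the job in; it is judged then, once.
The state is a dict: "clock": time; "qpos": joint angles; "joint_velocities": joint speeds; "joint_efforts": joint torques, N m; "eef_pos": TCP position; "orientation": TCP orientation; "force": force on the tool from outside, world axes, zero at the start; "moment": the same for the moment, N m; "grip_width": opening from 0.0 (shut) to 1.0 (fully open); "grasp_force": force on a finger pad.
Only numpy, scipy, OpenCV 4.12 (cv2) and the standard library are available. Lean on these libraries where they do the work, as an engineer would, in place of code of your own. Each camera call takes 0.05 s, during which the arm holds its last target. There are 200 camera calls.

## Working session

There is one attempt and no reset: what is moved stays moved. The work goes in short steps, Python scripts to look and compute and a shell command to move; the robot and the scene stay as the last step left them, time stands still between calls to the robot, and variables do not carry over. Pictures are saved under pics/ and viewed, at most 10 in all, crops included, and the job is handed in when it is done.

```bash
mkdir -p pics; cat > h.py <<'E'
import numpy as np, cv2
from station import status, imaging, job
def snap(n,f):
    c=imaging.capture(n); cv2.imwrite('pics/'+f,c['color']); np.save('pics/'+f+'.npy',{k:c[k] for k in c if k!='color'},allow_pickle=True); return c
def load(f): return np.load('pics/'+f+'.npy',allow_pickle=True).item()
def p2w(c,uv,z):
    K=np.array(c['intrinsics']);D=np.array([c['k1'],0,0,0.]);R=cv2.Rodrigues(np.array(c['rvec'],float))[0];t=np.array(c['tvec'],float).ravel()
    p=cv2.undistortPoints(np.array(uv,float).reshape(-1,1,2),K,D).reshape(-1,2)
    d=np.c_[p,np.ones(len(p))]@R; o=-R.T@t
    return o+d*((z-o[2])/d[:,2])[:,None]
def w2p(c,P):
    return cv2.projectPoints(np.array(P,float).reshape(-1,1,3),np.array(c['rvec'],float),np.array(c['tvec'],float),np.array(c['intrinsics']),np.array([c['k1'],0,0,0.]))[0].reshape(-1,2)
E
python3 - <<'E'
from h import *
a=snap('top','top0.png');b=snap('scene','scene0.png')
s=status.get_obs();print({k:np.round(s[k],3).tolist() for k in s})
E
```

```text
{'clock': 0.1, 'qpos': [-1.255, 0.259, 0.021, 1.334, 0.0, 1.418], 'joint_velocities': [-0.001, 0.001, 0.002, 0.001, 0.002, 0.001], 'joint_efforts': [0.006, -55.669, 34.507, 0.011, -0.0, -0.0], 'eef_pos': [0.248, -0.49, 0.231], 'orientation': [[0.892, 0.452, -0.0], [0.452, -0.892, 0.001], [0.0, -0.001, -1.0]], 'force': [-0.364, 0.229, -0.373], 'moment': [-0.023, 0.009, 0.011], 'grasp_force': 0.0, 'grip_width': 1.0}
```

View pics/top0.png

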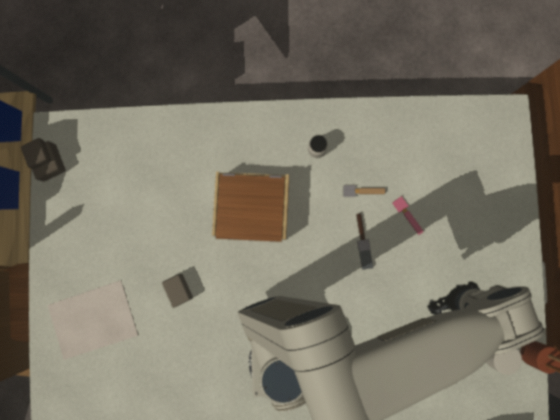

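View pics/scene0.png

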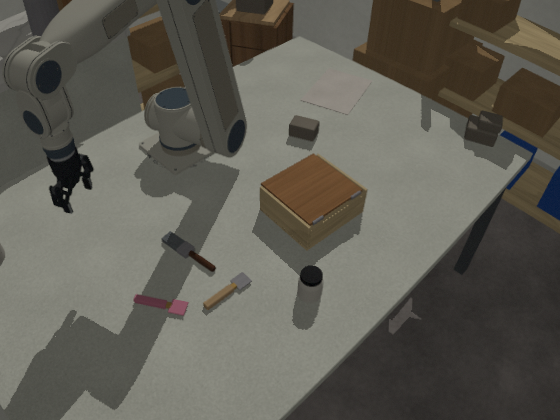

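```bash
python3 - <<'E'
from h import *
a=cv2.imread('pics/top0.png');b=cv2.imread('pics/scene0.png')
f=lambda i,x,y,w,h,s:cv2.resize(i[y:y+h,x:x+w],None,fx=s,fy=s,interpolation=cv2.INTER_CUBIC)
A=f(a,205,160,100,100,4);B=f(a,335,170,100,50,4);C=f(b,190,255,100,50,4)
cv2.imwrite('pics/crop1.png',np.hstack([A,np.vstack([B,C])]))
c=load('top0.png');print(np.array(c['intrinsics']).round(1).tolist(),c['k1'])
print(p2w(c,[[365,190],[287,175],[250,241]],0))
E
```

```text
[[410.0, 0.0, 283.1], [0.0, 410.0, 215.9], [0.0, 0.0, 1.0]] -0.07629932132674606
[[ 0.60513259 -0.31200394  0.        ]
 [ 0.66924039 -0.03137855  0.        ]
 [ 0.43366723  0.10901057  0.        ]]
```

View pics/crop1.png

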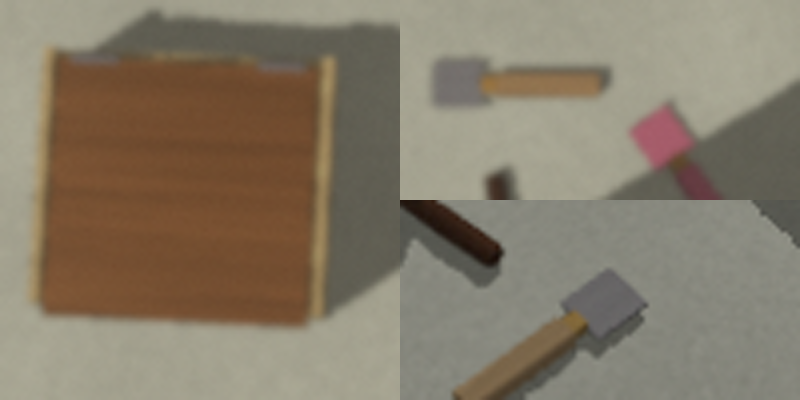

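Candidates: the wooden-handle steel scraper at top (365,190), pink look-alike at (408,213), and dark-handled brush at (363,240). I choose (365,190): wooden handle, brass ferrule and square steel blade, with the blade to the left in the top view. The hinges are on the chest's far side and its front faces the robot.

```bash
python3 - <<'E'
from h import *
c=load('top0.png')
w=p2w(c,[[216,172.5],[288.75,174.25],[286.25,239.5],[213.5,235.75]],0.1);print(w.round(4))
# corners chest frame: back-left(+y),back-right,front-right,front-left
L=np.array([[.11,.125],[.11,-.125],[-.11,-.125],[-.11,.125]])
ww=w[:,:2];A=L-L.mean(0);B=ww-ww.mean(0)
th=np.arctan2((A[:,0]*B[:,1]-A[:,1]*B[:,0]).sum(),(A*B).sum());R=np.array([[np.cos(th),-np.sin(th)],[np.sin(th),np.cos(th)]])
print('chest',ww.mean(0),th,'res',(A@R.T-B).round(4).tolist())
o=ww.mean(0)
lf=p2w(c,[[215.5,238],[281.5,241]],.107);print('lidfront',lf,( (lf[:,:2]-o)@R))
print('pad',o+R@[-.102,0])
h=p2w(c,[[385.75,191]],.012);b=p2w(c,[[343,190.5]],.003);print('scraper',h,b,np.linalg.norm((h-b)[0,:2]))
print('rel', status.get_obs()['orientation'])
g=load('scene0.png')
P=[[*(o+R@l),.1] for l in L]; print(w2p(g,P).round(1).tolist())
# scene crop readings: handle end, blade far corners
print(w2p(g,np.vstack([h,b])))
E
```

```text
[[ 0.6681  0.2098  0.1   ]
 [ 0.6533 -0.0382  0.1   ]
 [ 0.4327 -0.023   0.1   ]
 [ 0.4526  0.2217  0.1   ]]
chest [0.55168769 0.09256838] -0.06661992383558317 res [[0.0017, 0.0002], [-0.0002, -0.0013], [0.0009, -0.0018], [-0.0024, 0.003]]
lidfront [[ 0.44459971  0.2136849   0.107     ]
 [ 0.42805755 -0.00713548  0.107     ]] [[-0.11491324  0.11371894]
 [-0.11671854 -0.10771283]]
pad [0.44991395 0.09935858]
scraper [[ 0.59752991 -0.38434309  0.012     ]] [[ 0.60539057 -0.23186529  0.003     ]] 0.15268028125857275
rel [[ 8.92134791e-01  4.51769169e-01 -3.65021579e-04]
 [ 4.51769281e-01 -8.92134106e-01  1.11991317e-03]
 [ 1.80294042e-04 -1.16401904e-03 -9.99999306e-01]]
[[365.8, 188.8], [307.0, 228.8], [257.0, 187.5], [315.6, 153.2]]
[[202.57066504 306.99740594]
 [246.35095173 278.29351604]]
```

```bash
python3 -m crank '[[0,0.22,-0.2,0.02,0,0,-0.6],[0,0.22,-0.2,0.02,0,0,-0.6],[0,0.22,-0.2,0.02,0,0,-0.6],[0,0.22,-0.2,0.02,0,0,-0.6],[0,0.447,-0.435,0.05,0,0,-1.035],[0,0.447,-0.435,0.05,0,0,-1.035],[0,0.447,-0.435,0.05,0,0,-1.035],[0,0.447,-0.435,0.05,0,0,-1.035],[0,0.447,-0.435,0.05,0,0,-1.035],[0,0.447,-0.435,0.05,0,0,-1.035],[0,0.447,-0.435,0.05,0,0,-1.035],[0,0.447,-0.435,0.05,0,0,-1.035]]' 30
```

```text
clock: 1.1
eef_pos: [0.4115, -0.0177, 0.1918]
orientation: [[0.067, 0.998, 0.0], [0.998, -0.067, -0.0], [-0.0, 0.0, -1.0]]
force: [1.8, -1.0, 0.7]
grip_width: -0.002
grasp_force: 0.0
```

```bash
python3 -m crank '[[0,0.119,0.031,0.03,0,0,0],[0,0.119,0.031,0.03,0,0,0],[0,0.119,0.031,0.05,0,0,0],[0,0.119,0.031,0.05,0,0,0],[0,0.119,0.031,0.05,0,0,0],[0,0.119,0.031,0.05,0,0,0]]'; python3 -c "
from h import *
snap('wrist','w1.png')"
```

```text
clock: 1.6
eef_pos: [0.4499, 0.0969, 0.1416]
orientation: [[0.065, 0.998, -0.002], [0.998, -0.065, -0.0], [-0.001, -0.002, -1.0]]
force: [0.6, -0.4, -0.1]
grip_width: 0.001
grasp_force: 0.0
```

View pics/w1.png

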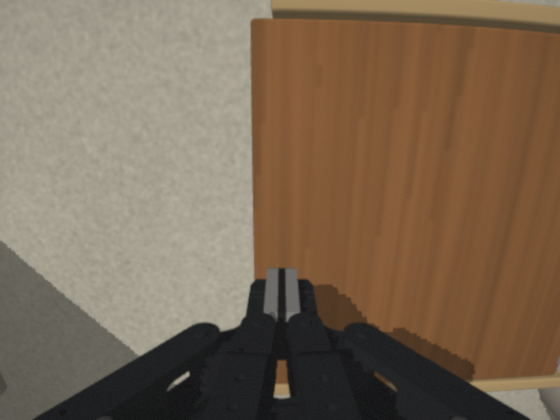

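```bash
python3 -c "
from h import *
c=load('w1.png')
for z in (.1,.107): print(p2w(c,[[252,22],[254,200],[560,33],[556,378],[290,388]],z).round(4).tolist())"
python3 -m crank '[[0,0,0,0.015,0,0,0],[0,0,0,0.025,0,0,0],[0,0,0,0.028,0,0,0],[0,0,0,0.028,0,0,0],[0,0,0,0.028,0,0,0]]'
```

```text
[[0.4429, 0.2158, 0.1], [0.4359, 0.1264, 0.1], [0.5992, 0.2056, 0.1], [0.6451, -0.0247, 0.1], [0.448, -0.0119, 0.1]]
[[0.4433, 0.2145, 0.107], [0.4366, 0.1285, 0.107], [0.5936, 0.2046, 0.107], [0.6378, -0.0168, 0.107], [0.4482, -0.0045, 0.107]]
clock: 2.07
eef_pos: [0.4507, 0.096, 0.1148]
orientation: [[0.069, 0.998, 0.001], [0.998, -0.069, -0.0], [0.0, 0.001, -1.0]]
force: [-0.5, -0.2, 0.5]
grip_width: -0.002
grasp_force: 0.0
```

```bash
for i in 1; do python3 -m crank '[[0,0,0,0.001,0,0,0],[0,0,0,0.002,0,0,0],[0,0,0,0.003,0,0,0],[0,0,0,0.004,0,0,0],[0,0,0,0.004,0,0,0]]'|grep -E 'eef|force: \['; done
python3 -m crank '[[0,0,0,0.001,0,0,0],[0,0,0,0.002,0,0,0],[0,0,0,0.003,0,0,0],[0,0,0,0.003,0,0,0]]'|grep -E 'eef|force: \['
```

```text
eef_pos: [0.4503, 0.0969, 0.1098]
force: [-0.5, -0.1, 1.0]
eef_pos: [0.4503, 0.0969, 0.1067]
force: [0.2, -0.5, -0.1]
```

```bash
python3 -m crank '[[0,0,0,0.001,0,0,0],[0,0,0,0.002,0,0,0],[0,0,0,0.002,0,0,0]]'|grep -E 'eef|force: \['
python3 -m crank '[[0,0,0,0.001,0,0,0],[0,0,0,0.002,0,0,0],[0,0,0,0.002,0,0,0]]'|grep -E 'eef|force: \['
```

```text
eef_pos: [0.4503, 0.0969, 0.1047]
force: [0.8, -0.2, -0.2]
eef_pos: [0.4503, 0.0969, 0.1027]
force: [0.0, 0.0, -0.2]
```

```bash
python3 -m crank '[[0,0,0,0.001,0,0,0],[0,0,0,0.002,0,0,0],[0,0,0,0.002,0,0,0]]'|grep -E 'eef|force: \['
python3 -m crank '[[0,0,0,0.001,0,0,0],[0,0,0,0.0015,0,0,0],[0,0,0,0.0015,0,0,0]]'|grep -E 'eef|force: \['
```

```text
eef_pos: [0.4505, 0.0969, 0.101]
force: [-0.5, 0.2, 2.9]
eef_pos: [0.4505, 0.0969, 0.0995]
force: [-1.1, 0.4, 3.6]
```

Contact. Continue in small steps.

```bash
python3 -m crank '[[0,0,0,0.0005,0,0,0],[0,0,0,0.001,0,0,0],[0,0,0,0.001,0,0,0]]'|grep -E 'eef|force: \['
```

```text
eef_pos: [0.4504, 0.0969, 0.0984]
force: [-1.5, -1.3, 4.6]
```

```bash
python3 -m crank '[[0,0,0,0.0005,0,0,0],[0,0,0,0.001,0,0,0],[0,0,0,0.001,0,0,0]]'|grep -E 'eef|force: \['
```

```text
eef_pos: [0.4505, 0.0969, 0.0974]
force: [-0.4, 0.9, 3.9]
```

```bash
python3 -m crank '[[0,0,0,0.0005,0,0,0],[0,0,0,0.001,0,0,0],[0,0,0,0.001,0,0,0]]'|grep -E 'eef|force: \['
```

```text
eef_pos: [0.4504, 0.0969, 0.0963]
force: [-0.6, -0.1, 3.5]
```

```bash
python3 -m crank '[[0,0,0,0.0005,0,0,0],[0,0,0,0.0005,0,0,0]]'|grep -E 'eef|force: \['
```

```text
eef_pos: [0.4504, 0.0969, 0.0959]
force: [-1.0, -0.1, 4.0]
```

```bash
python3 -m crank '[[0,0,0,0.0005,0,0,0],[0,0,0,0.0005,0,0,0]]'|grep -E 'eef|force: \['
```

```text
eef_pos: [0.4504, 0.0969, 0.0954]
force: [-0.6, -0.3, 4.8]
```

```bash
python3 -m crank '[[0,0,0,0.0005,0,0,0],[0,0,0,0.001,0,0,0],[0,0,0,0.001,0,0,0]]'|grep -E 'eef|force: \['
```

```text
eef_pos: [0.4504, 0.0969, 0.0943]
force: [-0.3, 0.2, 3.9]
```

```bash
python3 -m crank '[[0,0,0,0.0005,0,0,0],[0,0,0,0.001,0,0,0],[0,0,0,0.001,0,0,0]]'|grep -E 'eef|force: \['
```

```text
eef_pos: [0.4505, 0.0969, 0.0933]
force: [-1.4, 0.1, 4.5]
```

```bash
python3 -m crank '[[0,0,0,0.0005,0,0,0],[0,0,0,0.001,0,0,0],[0,0,0,0.001,0,0,0]]'|grep -E 'eef|force: \['
```

```text
eef_pos: [0.4504, 0.0969, 0.0923]
force: [-0.8, 0.6, 4.3]
```

```bash
python3 -m crank '[[0,0,0,0.0005,0,0,0],[0,0,0,0.001,0,0,0],[0,0,0,0.001,0,0,0]]'|grep -E 'eef|force: \['
```

```text
eef_pos: [0.4505, 0.0969, 0.0915]
force: [-1.3, 0.1, 7.1]
```

```bash
python3 -m crank '[[0,0,0,0.0005,0,0,0],[0,0,0,0.0005,0,0,0]]'|grep -E 'eef|force: \['
```

```text
eef_pos: [0.4505, 0.0969, 0.0912]
force: [-1.3, -1.2, 8.7]
```

```bash
python3 -m crank '[[0,0,0,0.0005,0,0,0],[0,0,0,0.0005,0,0,0]]'|grep -E 'eef|force: \['
```

```text
eef_pos: [0.4505, 0.0969, 0.0908]
force: [-1.8, 0.8, 10.2]
```

```bash
python3 -m crank '[[0,0,0,0.0005,0,0,0],[0,0,0,0.0005,0,0,0]]'|grep -E 'eef|force: \['
```

```text
eef_pos: [0.4506, 0.0969, 0.0905]
force: [-3.9, -0.6, 12.7]
```

```bash
python3 -m crank '[[0,0,0,-0.012,0,0,0],[0,0,-0.01,-0.04,0,0,0],[0,0,-0.05,-0.05,0,0,0],[0,0,-0.09,-0.06,0,0,0],[0,0,-0.09,-0.09,0,0,0],[0,-0.05,-0.09,-0.1,0,0,0],[0.06,-0.09,-0.09,-0.1,0,0,0],[0.06,-0.13,-0.08,-0.1,0,0,0],[0.06,-0.17,-0.06,-0.1,0,0,0],[0.06,-0.21,-0.04,-0.1,0,0,0],[0.06,-0.25,-0.02,-0.1,0,0,0],[0.06,-0.29,0,-0.1,0,0,0]]'
python3 -c "
from h import *
snap('scene','s1.png')"
```

```text
clock: 7.4
eef_pos: [0.4238, -0.1772, 0.1897]
orientation: [[0.068, 0.998, -0.0], [0.998, -0.068, 0.0], [0.0, -0.0, -1.0]]
force: [0.8, 1.0, 0.2]
grip_width: 0.701
grasp_force: 0.0
```

View pics/s1.png

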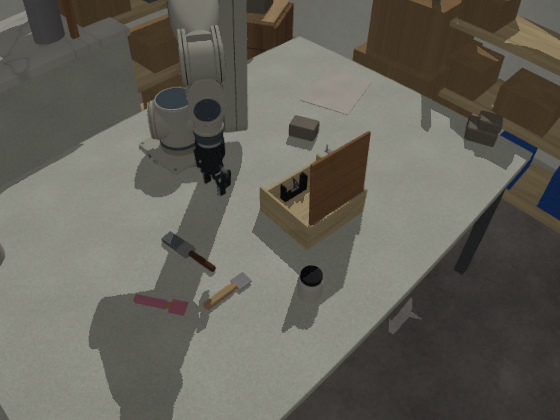

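The lid is open (standing upright at about (340,180)); the scraper is undisturbed at (225,293).

```bash
python3 -m crank '[[0.06,-0.134,0.187,0.05,0,0,-0.016],[0.06,-0.134,0.187,0.05,0,0,-0.016],[0.06,-0.134,0.187,0.05,0,0,-0.016],[0.06,-0.134,0.187,0.05,0,0,-0.016],[0.06,-0.134,0.187,0.05,0,0,-0.016],[0.06,-0.134,0.187,0.05,0,0,-0.016],[0.06,-0.134,0.187,0.05,0,0,-0.016],[0.06,-0.134,0.187,0.05,0,0,-0.016],[0.06,-0.134,0.187,0.05,0,0,-0.016]]'
python3 -c "
from h import *
snap('wrist','w2.png')"
```

```text
clock: 8.2
eef_pos: [0.6008, -0.3208, 0.1392]
orientation: [[0.051, 0.999, -0.001], [0.999, -0.051, 0.001], [0.001, -0.001, -1.0]]
force: [-0.8, -0.5, -0.4]
grip_width: 0.701
grasp_force: 0.0
```

View pics/w2.png

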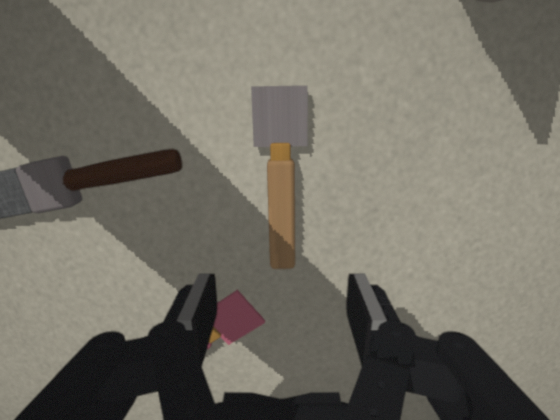

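```bash
python3 -c "
from h import *
c=load('w2.png')
b=p2w(c,[[279.5,87]],.004)[0];h=p2w(c,[[282,267]],.018)[0];t=p2w(c,[[235,292],[180,160]],.01);d=b-h;print(b,h,np.linalg.norm(d[:2]),np.arctan2(d[1],d[0]));u=d[:2]/np.linalg.norm(d[:2]);print('grip',b[:2]-u*.09,h[:2]+u*.06,t)"
```

```text
[ 0.60321802 -0.23062291  0.004     ] [ 0.59764119 -0.37584547  0.018     ] 0.14532960474610662 1.5324132009693885
grip [ 0.59976439 -0.32055662] [ 0.59994361 -0.31588966] [[ 0.55352095 -0.40338916  0.01      ]
 [ 0.52128902 -0.2811751   0.01      ]]
```

```bash
python3 -m crank '[[0.06,0.002,0,0.03,0,0,-0.012],[0.06,0.002,0,0.065,0,0,-0.012],[0.06,0.002,0,0.1,0,0,-0.012],[0.06,0.002,0,0.12,0,0,-0.012],[0.06,0.002,0,0.13,0,0,-0.012],[0.06,0.002,0,0.136,0,0,-0.012],[0.06,0.002,0,0.136,0,0,-0.012],[0.015,0.002,0,0.136,0,0,-0.012],[0.015,0.002,0,0.136,0,0,-0.012],[0.015,0.002,0,0.136,0,0,-0.012],[0.015,0.002,0,0.136,0,0,-0.012],[0.015,0.002,0,0.136,0,0,-0.012]]' 40
python3 -m crank '[[0.015,0,0,0,0,0,0],[0.015,0,0,0,0,0,0],[0.015,0,0,0,0,0,0]]'
```

```text
clock: 9.25
eef_pos: [0.6022, -0.3198, 0.0057]
orientation: [[0.039, 0.999, 0.002], [0.999, -0.039, -0.002], [-0.001, 0.002, -1.0]]
force: [0.4, 0.5, 6.3]
grip_width: 0.245
grasp_force: 40.8
clock: 9.5
eef_pos: [0.6022, -0.3198, 0.0056]
orientation: [[0.039, 0.999, 0.002], [0.999, -0.039, -0.002], [-0.001, 0.002, -1.0]]
force: [-0.9, 0.7, 6.9]
grip_width: 0.247
grasp_force: 40.8
```

```bash
python3 -m crank '[[0.015,0,0,-0.01,0,0,0],[0.015,0,0,-0.03,0,0,0],[0.015,0,0,-0.07,0,0,0],[0.015,0,-0.01,-0.11,0,0,0],[0.015,0.01,-0.03,-0.145,0,0,0],[0.015,0.03,-0.06,-0.17,0,0,0.02],[0.015,0.06,-0.0875,-0.185,0,0,0.028],[0.015,0.1,-0.0875,-0.185,0,0,0.028],[0.015,0.14,-0.0875,-0.185,0,0,0.028],[0.015,0.17,-0.0875,-0.185,0,0,0.028],[0.015,0.19,-0.0875,-0.185,0,0,0.028],[0.015,0.2,-0.0875,-0.185,0,0,0.028]]'
python3 -c "
from h import *
snap('wrist','w3.png')"
```

```text
clock: 10.5
eef_pos: [0.5215, -0.1135, 0.1902]
orientation: [[0.065, 0.998, 0.001], [0.998, -0.065, -0.0], [-0.0, 0.001, -1.0]]
force: [0.2, -0.9, -0.7]
grip_width: 0.245
grasp_force: 39.9
```

View pics/w3.png

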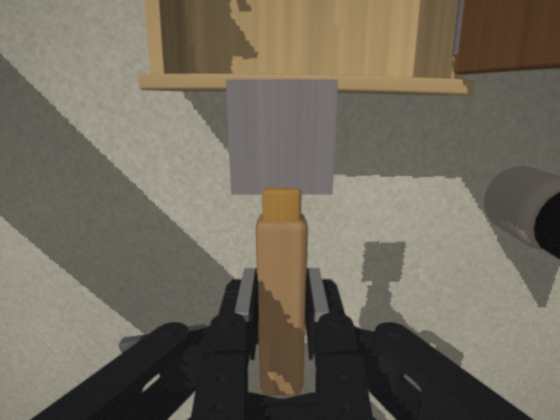

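The scraper is held straight; the chest's right wall shows at rows 75-93.

```bash
python3 -c "
from h import *
c=load('w3.png');print(p2w(c,[[142,87],[468,93]],.1).round(4))
o=np.array([.5517,.0926]);a=-.0666;R=np.array([[np.cos(a),-np.sin(a)],[np.sin(a),np.cos(a)]])
print(o+R@[-.11,-.125],o+R@[.11,-.125])"
python3 -m crank '[[0.015,0.04,-0.003,0,0,0,0],[0.015,0.08,-0.003,0,0,0,0],[0.015,0.12,-0.003,0,0,0,0],[0.015,0.15,-0.003,0,0,0,0],[0.015,0.173,-0.003,0,0,0,0],[0.015,0.173,-0.003,0.03,0,0,0],[0.015,0.173,-0.003,0.06,0,0,0],[0.015,0.173,-0.003,0.09,0,0,0],[0.015,0.173,-0.003,0.12,0,0,0],[0.015,0.173,-0.003,0.14,0,0,0],[0.015,0.173,-0.003,0.155,0,0,0],[0.015,0.173,-0.003,0.16,0,0,0]]'
python3 -m crank '[[0.015,0,0,0.003,0,0,0],[0.015,0,0,0.006,0,0,0],[0.015,0,0,0.009,0,0,0],[0.015,0,0,0.011,0,0,0],[0.015,0,0,0.011,0,0,0]]'
```

```text
[[ 0.4373 -0.0177  0.1   ]
 [ 0.6486 -0.0345  0.1   ]]
[ 0.43362502 -0.02480229] [ 0.65313729 -0.03944347]
clock: 11.55
eef_pos: [0.5296, 0.0558, 0.0267]
orientation: [[0.068, 0.998, -0.003], [0.998, -0.068, -0.0], [-0.0, -0.003, -1.0]]
force: [-0.7, -0.7, -1.3]
grip_width: 0.242
grasp_force: 39.9
clock: 11.97
eef_pos: [0.5306, 0.0568, 0.0182]
orientation: [[0.067, 0.998, 0.001], [0.998, -0.067, -0.0], [0.0, 0.001, -1.0]]
force: [0.2, 0.4, -1.4]
grip_width: 0.248
grasp_force: 39.9
```

```bash
python3 -m crank '[[0.015,0,0,0.002,0,0,0],[0.015,0,0,0.004,0,0,0],[0.015,0,0,0.005,0,0,0],[0.015,0,0,0.005,0,0,0]]' | grep -E 'eef|force: \['
```

```text
eef_pos: [0.5306, 0.0569, 0.0136]
force: [-0.8, -0.4, 7.0]
```

Floor contact (7 N). Release, rise and look.

```bash
python3 -m crank '[[0.045,0,0,0,0,0,0],[0.045,0,0,0,0,0,0],[0.045,0,0,0,0,0,0],[0.045,0,0,-0.003,0,0,0],[0.045,0,0,-0.02,0,0,0],[0.045,0,0,-0.05,0,0,0],[0.045,0,0,-0.09,0,0,0],[0.045,0,0,-0.13,0,0,0],[0.045,-0.03,-0.03,-0.15,0,0,0],[0.045,-0.06,-0.06,-0.15,0,0,0],[0.02,-0.09,-0.09,-0.15,0,0,0],[0,-0.09,-0.11,-0.15,0,0,0]]'
python3 -c "
from h import *
snap('wrist','w4.png');snap('scene','s4.png');snap('top','t4.png')
a=cv2.imread('pics/w4.png');b=cv2.imread('pics/s4.png')[120:260,220:420]
t=cv2.imread('pics/t4.png')[130:270,190:390]
cv2.imwrite('pics/m4.png',np.hstack([a[:420,:400],np.vstack([cv2.resize(b,(400,280)),cv2.resize(t,(400,280))])[:420]]))
cv2.imwrite('pics/m4.png',np.hstack([cv2.resize(a,(400,300)),cv2.resize(b,(400,300))]))"
```

```text
clock: 13.3
eef_pos: [0.4129, -0.0278, 0.1634]
orientation: [[0.068, 0.998, 0.001], [0.998, -0.068, -0.001], [-0.001, 0.001, -1.0]]
force: [1.1, -0.8, 0.1]
grip_width: 0.255
grasp_force: 0.0
```

View pics/m4.png

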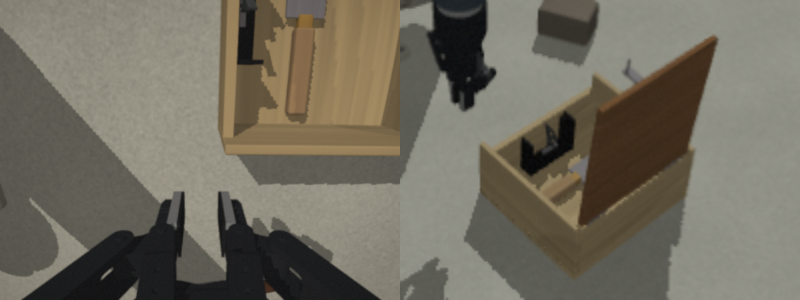

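The scraper lies flat in the chest, clear of the catch housing. Next: over the upright lid and behind it.

```bash
python3 -m crank '[[0,0.02,0,-0.04,0,0,0],[0,0.04,0,-0.08,0,0,0],[0,0.06,0,-0.12,0,0,0],[0,0.08,0,-0.16,0,0,0],[0,0.1,0.01,-0.19,0,0,0],[0,0.12,0.03,-0.207,0,0,0],[0,0.13,0.07,-0.207,0,0,0],[0,0.13,0.11,-0.207,0,0,0],[0,0.13,0.15,-0.207,0,0,0],[0,0.13,0.19,-0.207,0,0,0],[0,0.13,0.23,-0.207,0,0,0],[0,0.13,0.27,-0.207,0,0,0]]' 
python3 -m crank '[[0,0,0.025,0,0,0,0],[0,0,0.03,0,0,0,0],[0,0,0.03,0,0,0,0],[0,0,0.03,0,0,0,0]]'
```

```text
clock: 14.45
eef_pos: [0.6915, 0.0871, 0.3691]
orientation: [[0.066, 0.998, 0.0], [0.998, -0.066, 0.0], [0.0, 0.0, -1.0]]
force: [1.8, 0.6, 0.1]
grip_width: 0.003
grasp_force: 0.0
clock: 14.78
eef_pos: [0.7168, 0.0848, 0.3675]
orientation: [[0.066, 0.998, -0.001], [0.998, -0.066, 0.0], [0.0, -0.001, -1.0]]
force: [-0.4, 0.0, 1.2]
grip_width: -0.001
grasp_force: 0.0
```

```bash
python3 -m crank '[[0,0,0.002,0.02,0,0,0],[0,0,0.002,0.04,0,0,0],[0,0,0.002,0.06,0,0,0],[0,0,0.002,0.075,0,0,0],[0,0,0.002,0.078,0,0,0],[0,0,0,0.078,0,0,0],[0,0,-0.005,0.078,0,0,0],[0,0,-0.012,0.078,0,0,0],[0,0,-0.018,0.078,0,0,0],[0,0,-0.018,0.078,0,0,0]]' 
python3 -c "
from h import *
snap('scene','s5.png');a=cv2.imread('pics/s5.png')[20:260,200:440];cv2.imwrite('pics/s5c.png',cv2.resize(a,(600,600),interpolation=cv2.INTER_CUBIC))"
```

```text
clock: 15.62
eef_pos: [0.6986, 0.0857, 0.2927]
orientation: [[0.067, 0.998, 0.005], [0.998, -0.067, 0.0], [0.0, 0.005, -1.0]]
force: [-0.3, 1.1, -0.9]
grip_width: -0.001
grasp_force: 0.0
```

View pics/s5c.png

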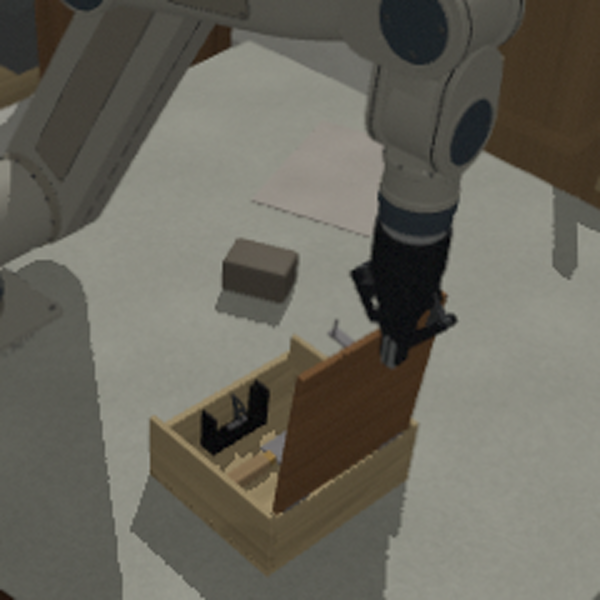

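```bash
python3 -m crank '[[0,0,-0.008,-0.001,0,0,0],[0,0,-0.016,-0.002,0,0,0],[0,0,-0.024,-0.003,0,0,0],[0,0,-0.032,-0.004,0,0,0],[0,0,-0.041,-0.004,0,0,0],[0,0,-0.05,-0.003,0,0,0],[0,0,-0.059,-0.003,0,0,0],[0,0,-0.067,-0.002,0,0,0],[0,0,-0.077,0,0,0,0],[0,0,-0.087,0.003,0,0,0],[0,0,-0.097,0.006,0,0,0],[0,0,-0.106,0.008,0,0,0]]'
```

```text
clock: 16.67
eef_pos: [0.594, 0.0926, 0.2827]
orientation: [[0.067, 0.998, 0.004], [0.998, -0.067, 0.0], [0.001, 0.004, -1.0]]
force: [3.7, -0.4, -0.6]
grip_width: -0.001
grasp_force: 1.4
```

```bash
python3 -m crank '[[0,0,-0.013,0.005,0,0,0],[0,0,-0.025,0.011,0,0,0],[0,0,-0.0375,0.017,0,0,0],[0,0,-0.049,0.025,0,0,0],[0,0,-0.06,0.033,0,0,0],[0,0,-0.071,0.041,0,0,0],[0,0,-0.081,0.051,0,0,0],[0,0,-0.09,0.061,0,0,0],[0,0,-0.099,0.0715,0,0,0],[0,0,-0.105,0.08,0,0,0],[0,0,-0.111,0.0885,0,0,0],[0,0,-0.116,0.097,0,0,0]]'
```

```text
clock: 17.67
eef_pos: [0.4794, 0.1003, 0.1856]
orientation: [[0.067, 0.998, 0.006], [0.998, -0.067, 0.0], [0.001, 0.006, -1.0]]
force: [4.6, 0.3, 1.8]
grip_width: -0.003
grasp_force: 1.9
```

```bash
python3 -m crank '[[0,0,-0.003,0.006,0,0,0],[0,0,-0.006,0.013,0,0,0],[0,0,-0.009,0.02,0,0,0],[0,0,-0.012,0.027,0,0,0],[0,0,-0.015,0.034,0,0,0],[0,0,-0.017,0.04,0,0,0],[0,0,-0.019,0.046,0,0,0],[0,0,-0.02,0.05,0,0,0],[0,0,-0.02,0.05,0,0,0]]'
```

```text
clock: 18.42
eef_pos: [0.4581, 0.1016, 0.1339]
orientation: [[0.067, 0.998, 0.001], [0.998, -0.067, 0.0], [0.0, 0.001, -1.0]]
force: [2.9, 0.2, 2.7]
grip_width: -0.002
grasp_force: 1.7
```

```bash
python3 -m crank '[[0,0,-0.001,0.003,0,0,0],[0,0,-0.002,0.006,0,0,0],[0,0,-0.003,0.009,0,0,0],[0,0,-0.003,0.012,0,0,0],[0,0,-0.004,0.015,0,0,0],[0,0,-0.004,0.018,0,0,0],[0,0,-0.004,0.02,0,0,0],[0,0,-0.004,0.02,0,0,0]]'
```

```text
clock: 19.08
eef_pos: [0.4545, 0.1019, 0.1143]
orientation: [[0.067, 0.998, 0.002], [0.998, -0.067, 0.0], [0.0, 0.002, -1.0]]
force: [2.8, 0.4, 3.7]
grip_width: -0.003
grasp_force: 1.8
```

```bash
python3 -m crank '[[0,0,-0.001,0.002,0,0,0],[0,0,-0.001,0.004,0,0,0],[0,0,-0.001,0.006,0,0,0],[0,0,-0.001,0.008,0,0,0],[0,0,-0.001,0.008,0,0,0]]'|grep -E 'eef|force: \['
```

```text
eef_pos: [0.4535, 0.1019, 0.1065]
force: [2.3, 0.6, 3.4]
```

```bash
python3 -m crank '[[0,0,0,0.002,0,0,0],[0,0,0,0.004,0,0,0],[0,0,0,0.005,0,0,0],[0,0,0,0.006,0,0,0],[0,0,0,0.006,0,0,0]]'|grep -E 'eef|force: \['
```

```text
eef_pos: [0.4534, 0.1019, 0.1004]
force: [-0.4, 0.6, 3.4]
```

```bash
python3 -m crank '[[0,0,0,0.001,0,0,0],[0,0,0,0.002,0,0,0],[0,0,0,0.003,0,0,0],[0,0,0,0.003,0,0,0]]'|grep -E 'eef|force: \['
```

```text
eef_pos: [0.4534, 0.102, 0.0974]
force: [-1.8, -0.1, 4.0]
```

```bash
python3 -m crank '[[0,0,0,0.001,0,0,0],[0,0,0,0.002,0,0,0],[0,0,0,0.003,0,0,0],[0,0,0,0.003,0,0,0]]'|grep -E 'eef|force: \['
```

```text
eef_pos: [0.4535, 0.1019, 0.0944]
force: [-3.2, -0.3, 3.1]
```

```bash
python3 -m crank '[[0,0,0,0.001,0,0,0],[0,0,0,0.002,0,0,0],[0,0,0,0.002,0,0,0]]'|grep -E 'eef|force: \['
```

```text
eef_pos: [0.4538, 0.1019, 0.0926]
force: [-2.6, -1.0, 2.8]
```

```bash
python3 -m crank '[[0,0,0,0.0005,0,0,0],[0,0,0,0.001,0,0,0],[0,0,0,0.001,0,0,0]]'|grep -E 'eef|force: \['
```

```text
eef_pos: [0.4538, 0.1019, 0.0918]
force: [-4.0, 0.3, 5.4]
```

```bash
python3 -m crank '[[0,0,0,0.0005,0,0,0],[0,0,0,0.0005,0,0,0]]'|grep -E 'eef|force: \['
```

```text
eef_pos: [0.4539, 0.1019, 0.0915]
force: [-4.6, -0.2, 8.2]
```

```bash
python3 -m crank '[[0,0,0,0.0005,0,0,0],[0,0,0,0.0005,0,0,0]]'|grep -E 'eef|force: \['
```

```text
eef_pos: [0.4539, 0.1019, 0.0911]
force: [-5.2, -0.3, 8.4]
```

```bash
python3 -m crank '[[0,0,0,0.0005,0,0,0],[0,0,0,0.0005,0,0,0]]'|grep -E 'eef|force: \['
```

```text
eef_pos: [0.4539, 0.1019, 0.0908]
force: [-5.4, -0.1, 10.6]
```

```bash
python3 -m crank '[[0,0,0,0.0005,0,0,0],[0,0,0,0.0006,0,0,0]]'|grep -E 'eef|force: \['
```

```text
eef_pos: [0.454, 0.1019, 0.0903]
force: [-6.5, -0.0, 13.6]
```

```bash
python3 -m crank '[[0,0,0,-0.003,0,0,0],[0,0,0,-0.006,0,0,0],[0,0,0,-0.01,0,0,0],[0,0,0,-0.014,0,0,0],[0,0,0,-0.018,0,0,0],[0,0,0,-0.018,0,0,0],[0,0,0,-0.018,0,0,0]]'|grep -E 'eef|force: \['
```

```text
eef_pos: [0.4542, 0.1019, 0.1078]
force: [-1.3, -1.0, -0.4]
```

No load at 108 mm, so it has latched. Retreat and check.

```bash
python3 -m crank '[[0,0,0,-0.01,0,0,0],[0,0,0,-0.04,0,0,0],[0,0,-0.02,-0.07,0,0,0],[0,-0.03,-0.04,-0.09,0,0,0],[0,-0.07,-0.06,-0.09,0,0,0],[0,-0.11,-0.07,-0.09,0,0,0],[0,-0.15,-0.07,-0.09,0,0,0],[0,-0.19,-0.07,-0.09,0,0,0],[0,-0.22,-0.07,-0.09,0,0,0],[0,-0.22,-0.07,-0.09,0,0,0],[0,-0.22,-0.07,-0.09,0,0,0]]'
python3 -c "
from h import *
snap('scene','s6.png');snap('top','t6.png')
a=cv2.resize(cv2.imread('pics/s6.png'),(400,300));b=cv2.resize(cv2.imread('pics/t6.png'),(400,300));cv2.imwrite('pics/m6.png',np.hstack([a,b]))"
```

```text
clock: 23.25
eef_pos: [0.3688, -0.1143, 0.1971]
orientation: [[0.071, 0.997, 0.002], [0.997, -0.071, 0.0], [0.001, 0.002, -1.0]]
force: [-1.1, -0.4, 0.2]
grip_width: 0.0
grasp_force: 0.0
```

View pics/m6.png

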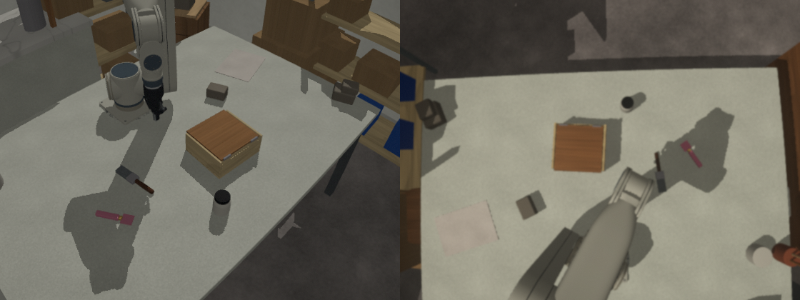

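The lid is shut and latched (scene view (222,135)). The brush, jar and clay block are in place.

```bash
python3 -c "
from station import job
print(job.job_done())"
```

```text
the job is handed in; nothing more can be done
None
```

I opened the chest with a light press, laid the scraper flat inside and latched the lid shut again. The highest press reading was about 14 N, the brush, jar and clay block look unmoved in the final pictures, and I handed the job in at about 23 s.

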